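# Check the two sprung tilt plates against their tabs

### The job

Check the springs of the two tilt plates on the press bench: with the fingertips, press the green pad down until the tip of its black pointer stands at the red tab on its scale, keep it there for about a second without letting the pointer run past the tab, then let the plate spring right back up. Then do the same with the orange pad. Only press the pads: do not touch the pointers, shift the red tabs, or move or pick up anything else on the bench.

Things in the scene. Friction and masses are not known exactly. Their poses are not given: they have to be found in the camera images.
- green_stand: Spring checker with the green pad, fixed. Steel base 110 x 240 x 12 mm (its x, y, z), origin under its centre. Hinge axle along its x, at y = -55 mm, 70 mm above the table. White scale board upright at x = +40 mm, y -109 to -17 mm. Board, pointer and tab, up to 206 mm above the table, all lie at y below -15 mm; pad at y = +75 mm: turn a wide hand so as to clear them.
- green_pad: Round green plastic pad to press, 32 mm across; origin at the centre of its top face, z out of it. On an aluminium tilt plate, 130 mm from the hinge axle, top 84 mm above the table at rest. Goes down about 1.3 mm per 0.01 rad of tilt; about 2 N starts it, then about 2.5 N more per 0.1 rad; springs back up by itself.
- green_plate (a joint): Tilt of the green pad's plate in rad: 0 at rest (level, pad up), grows as the pad goes down, stop at 0.40.
- green_pointer: Black needle of the green stand, fixed to the tilt plate, 110 mm from the hinge axle to the tip, in front (+x of the stand) of the white board; origin at its tip, z along the needle outwards. At rest it leans 0.30 rad to the stand's -y side; as the pad goes down the tip sweeps to +y, 1.1 mm for each 0.01 rad. Not to be touched.
- green_mark (a point): The point on the green stand's red tab (10 mm wide, 22 mm tall, just above the needle's tip, beyond the sweep) that the needle's tip must come to: on the centre line of the tab, at the tip's radius. The tab is set at a different place each time and must stay there.
- green_tab (a joint): Setting of the green stand's red tab in rad, 0.12 to 0.27: the needle stands at the tab's centre line when green_plate reads this same value. Stiff, not to be moved.
- orange_stand: Spring checker with the orange pad, fixed. Steel base 110 x 240 x 12 mm (its x, y, z), origin under its centre. Hinge axle along its x, at y = -55 mm, 70 mm above the table. White scale board upright at x = +40 mm, y -109 to -17 mm. Board, pointer and tab, up to 206 mm above the table, all lie at y below -15 mm; pad at y = +75 mm: turn a wide hand so as to clear them.
- orange_pad: Round orange plastic pad to press, 32 mm across; origin at the centre of its top face, z out of it. On an aluminium tilt plate, 130 mm from the hinge axle, top 84 mm above the table at rest. Goes down about 1.3 mm per 0.01 rad of tilt; about 2 N starts it, then about 2.5 N more per 0.1 rad; springs back up by itself.
- orange_plate (a joint): Tilt of the orange pad's plate in rad: 0 at rest (level, pad up), grows as the pad goes down, stop at 0.40.
- orange_pointer: Black needle of the orange stand, fixed to the tilt plate, 110 mm from the hinge axle to the tip, in front (+x of the stand) of the white board; origin at its tip, z along the needle outwards. At rest it leans 0.30 rad to the stand's -y side; as the pad goes down the tip sweeps to +y, 1.1 mm for each 0.01 rad. Not to be touched.
- orange_mark (a point): The point on the orange stand's red tab (10 mm wide, 22 mm tall, just above the needle's tip, beyond the sweep) that the needle's tip must come to: on the centre line of the tab, at the tip's radius. The tab is set at a different place each time and must stay there.
- orange_tab (a joint): Setting of the orange stand's red tab in rad, 0.12 to 0.27: the needle stands at the tab's centre line when orange_plate reads this same value. Stiff, not to be moved.
- sleeve_a: Loose brass sleeve standing on end, 22 mm across, 34 mm tall, origin under its centre. Bystander beside the green stand.
- sleeve_b: Loose brass sleeve standing on end, 22 mm across, 34 mm tall, origin under its centre. Bystander beside the orange stand.
- die_button: Loose round steel die button, 52 mm across, 26 mm tall, origin under its centre. Bystander.
- oil_bottle: Loose yellow oil bottle with red cap, 56 mm across, 130 mm tall, origin under its centre. Bystander.
- spanner: Loose steel spanner lying flat along its own x. Bystander.
- screwdriver: Loose screwdriver lying along its own x. Bystander.

How it is judged:
On the way, in this order (a step that is already met when the one before it is completed fails the run):
1. the green pad is pressed by the fingers so that its pointer's tip stays within the width of the red tab (5 mm either side of its centre line) for 0.6 s (distance between green_pointer and green_mark below 0.0055 m and contact force between the fingers and green_pad above 1 N), for 0.6 s.
2. the green pad is released and its plate is back up at rest (value of joint green_plate below 0.02 rad and contact force between anything else and green_pad below 0.2 N), for 0.2 s.
3. the orange pad is pressed by the fingers so that its pointer's tip stays within the width of the red tab (5 mm either side of its centre line) for 0.6 s (distance between orange_pointer and orange_mark below 0.0055 m and contact force between the fingers and orange_pad above 1 N), for 0.6 s.
4. the orange pad is released and its plate is back up at rest (value of joint orange_plate below 0.02 rad and contact force between anything else and orange_pad below 0.2 N), for 0.2 s.
At the end, for the whole second after the job is handed in: Both plates are back up at rest (tilt under 0.02 rad), both red tabs are within 3 mm of where they were set, and every loose thing on the bench is at rest within 20 mm of where it stood (value of joint each of green_plate, orange_plate below 0.02 rad and distance of each of green_mark, orange_mark from where it was at the start of the episode below 0.003 m and distance of each of sleeve_a, sleeve_b, die_button, oil_bottle, spanner, screwdriver from where it was at the start of the episode below 0.02 m and linear speed of each of sleeve_a, sleeve_b, die_button, oil_bottle, spanner, screwdriver below 0.02 m/s); the robot touches nothing.
It fails at once if a pointer runs past its red tab (tip more than 9 mm beyond the centre line) (y of green_pointer in the frame of green_mark above 0.009 m or y of orange_pointer in the frame of orange_mark above 0.009 m).
It fails at once if a pointer is touched (contact force between anything else and green_pointer above 0.5 N or contact force between anything else and orange_pointer above 0.5 N).
It fails at once if a red tab is moved by more than 3 mm (distance of any of green_mark, orange_mark from where it was at the start of the episode above 0.003 m).
It fails at once if a loose thing on the bench is moved by more than 20 mm, lifted or carried (distance of any of sleeve_a, sleeve_b, die_button, oil_bottle, spanner, screwdriver from where it was at the start of the episode above 0.02 m).
It also fails if it takes over 56 s, if anything falls off the work surface, if the arm or the gripper's body presses on something with over 40 N, if the wrist force passes 120 N, or if a joint passes its speed limit or range.

### The arm

A 6-joint arm with a two-finger parallel gripper is mounted at the origin on the work surface. World frame = base frame: x ahead of the robot, y to its left, z up, the work surface at z = 0. Lengths are in m, angles in rad, forces in N, time in s.
With the tool pointing down it reaches from about 0.425 to 0.95 m from the base axis. Payload 3.5 kg.
Tool frame: the origin (TCP) lies at the very end of the fingers, on their centre line; the grasp point (between the pads) lies 19 mm behind it (hold_point_z is the distance from the TCP to the grasp point, in m); z points along the fingers, y is the direction in which the jaws open and shut (so a half turn about z gives the same grasp; the last joint's range is limited). The gripper opens to 85 mm and grips with 20 to 120 N. Pads are 22 mm wide; open, the fingers measure 114 mm over their backs; the gripper's body (76 mm by 85 mm) begins 54 mm behind the grasp point. The pads swing forward as they close: fully open they stand 13 mm farther back than shut.
Start: joints at [-1.487, 0.286, 1.577, -0, 1.279, -0.15], TCP at [0.156, -0.657, 0.231] pointing down, gripper open.
Joint ranges: [-2.77, 2.77], [-0.9, 2.22], [0.21, 2.48], [-1.53, 4.67], [0.24, 2.81], [-2.84, 2.84]. Speed limits (rad/s): [2.79, 2.79, 3.14, 3.14, 3.14, 3.14].

### API

Orientations are given as a unit quaternion [x, y, z, w].
In Python, from rig import get_obs, read_camera, hand_in, hold_point_z gives the robot as it stands. The module is installed in compiled form; this text tells all that it offers.
- The arm moves only by the shell command python3 -m pendant 'ROWS' [OPENING] [FORCE]. ROWS is JSON, a list that holds one entry, the list of rows, each a list of 6 numbers: the shift along the tool's x, y, z in mm, then the turn, a rotation vector about the tool's x, y, z in rad. A call has 1 to 12 rows; each row shifts and turns the commanded pose from where the row before left it, along the tool's axes as they then stand; what a row does not reach is not made up. A row lasts 1/8 s, in which the tool goes at most 62.5 mm and 10.7 degrees, less where a joint would pass 70% of its speed; a pose out of reach is approached as far as the arm can. A call with a gripper value outside its range is refused whole. OPENING is the opening in per cent of the stroke, from 0 (shut) to 100 (fully open), set as the call begins (- or left out, the last holds). The fingers move at their own pace and stop on an object; FORCE is the grip in N (left out, the last holds). Time passes only in rows, so rows that do not move let the fingers close. It gives the time, the measured TCP pose, the force and the opening at its end, in the units of the state.
- get_obs(): the state, without advancing time (a new reading comes with each control period).
- read_camera(name): name is "side" or "top" or "wrist"; returns a dict with "img" (400x640x3 uint8, red, green, blue), "z_map" (400x640 float32, m along the optical axis (not along the pixel's ray), 0 where there is no reading), "vfov" (degrees; the focal length in pixels is half the picture's height over the tangent of half this angle, whatever the lens; pixels are square), "cx", "cy" (the principal point, pixels), "D" ([k1, k2, p1, p2, k3] as OpenCV has them; the pictures are not rectified), "origin" and "orientation" of the camera in the world; the wrist camera has in their place "T_tool_cam" (4x4, takes a point from camera to tool coordinates, whose origin is the TCP and whose axes are the flange's). Camera axes: x right, y up, looking along -z (the intrinsics and any distortion apply to the point x, -y, -z); pixel columns grow to the right and rows downward; lengths in m; the calibration is good to about 2 mm. A picture is of the moment at which its call begins: read the wrist's pose just before it.
- hand_in(): hands the job in, once; it reports no verdict.
The state is a dict: "clock": time; "joint_pos": joint angles; "joint_velocities": joint speeds; "tau": joint torques, N m; "eef_pos": TCP position; "tool_rot": TCP orientation; "wrist_force": force on the tool from outside, world axes, zero at the start; "torque": the same for the moment, N m; "gripper_width": finger opening in m.
Only numpy, scipy, OpenCV 4.12 (cv2) and the standard library are available. Lean on these libraries where they do the work, as an engineer would, in place of code of your own. Each camera call takes 0.05 s, during which the arm holds its last target. There are 200 camera calls.

## Working session

There is one attempt and no reset: what is moved stays moved. The work goes in short steps, Python scripts to look and compute and a shell command to move; the robot and the scene stay as the last step left them, time stands still between calls to the robot, and variables do not carry over. Pictures are saved under pics/ and viewed, about 8 in all and at most 12, crops included, and the job is handed in when it is done.

```bash
mkdir -p pics
cat > h.py <<'E'
import numpy as np,cv2
from scipy.spatial.transform import Rotation as R
from rig import *
def grab(n):
    o=get_obs(); c=read_camera(n); np.savez(f'{n}.npz',pos=o['eef_pos'],rot=o['tool_rot'],**c)
    return c
def load(n): return dict(np.load(f'{n}.npz'))
def pose(c):
    if 'T_tool_cam' in c:
        T=np.eye(4);T[:3,:3]=R.from_quat(c['rot']).as_matrix();T[:3,3]=c['pos'];T=T@c['T_tool_cam'];return T[:3,:3],T[:3,3]
    q=np.array(c['orientation'])
    return (R.from_quat(q).as_matrix() if q.size==4 else q.reshape(3,3)),np.array(c['origin'])
def ray(c,u,v):
    f=200/np.tan(np.radians(float(c['vfov']))/2)
    K=np.array([[f,0,float(c['cx'])],[0,f,float(c['cy'])],[0,0,1]])
    p=cv2.undistortPoints(np.array([[[u,v]]],float),K,np.array(c['D'],float)).ravel()
    return np.array([p[0],-p[1],-1])
def pt(c,u,v,z=None):
    "world point from depth, or on plane z"
    A,o=pose(c);d=A@ray(c,u,v)
    if z is None: s=np.median(c['z_map'][int(v)-1:int(v)+2,int(u)-1:int(u)+2])
    else: s=(z-o[2])/d[2]
    return o+s*d
E
python3 - <<'E'
from h import *
for n in['top','side']:
    c=grab(n);cv2.imwrite(f'pics/{n}0.png',c['img'][:,:,::-1]);print(n,c['origin'],c['orientation'],c['vfov'],c['D'])
o=get_obs();print(o)
E
```

```text
top [ 0.46606501 -0.00780349  1.26068649] [ 0.04831971 -0.04447698 -0.69666634  0.71438296] 53.46102522484037 [-0.00965365  0.          0.          0.          0.        ]
side [0.50696792 0.84404237 0.73660455] [-0.02162648  0.45476901  0.88860919 -0.05559808] 52.56762115779886 [-0.09265386  0.          0.          0.          0.        ]
{'clock': 0.1, 'joint_pos': array([-1.48700457e+00,  2.87114428e-01,  1.57805485e+00,  1.69200057e-05,
        1.27862978e+00, -1.49997579e-01]), 'joint_velocities': array([ 0.00214611, -0.00139047, -0.0035171 ,  0.00066701, -0.0021575 ,
        0.00033676]), 'tau': array([ 8.18867684e-04, -4.07297516e+01, -2.93698722e+01, -1.33848462e-04,
        3.41598199e-03,  2.98689095e-06]), 'eef_pos': array([ 0.15635684, -0.65601345,  0.23004748]), 'tool_rot': array([ 9.93175275e-01,  1.16626137e-01,  4.46068721e-05, -1.10232925e-03]), 'wrist_force': array([ 0.4911959 ,  0.11566926, -0.09149988]), 'torque': array([0.03458971, 0.00144129, 0.00195542]), 'gripper_width': 0.08522569629198326}
```

View pics/top0.png

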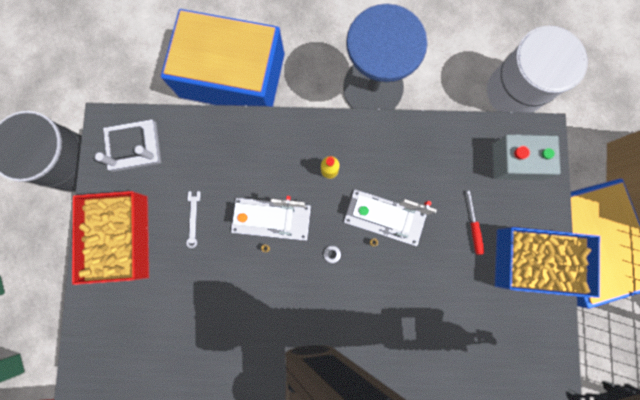

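View pics/side0.png

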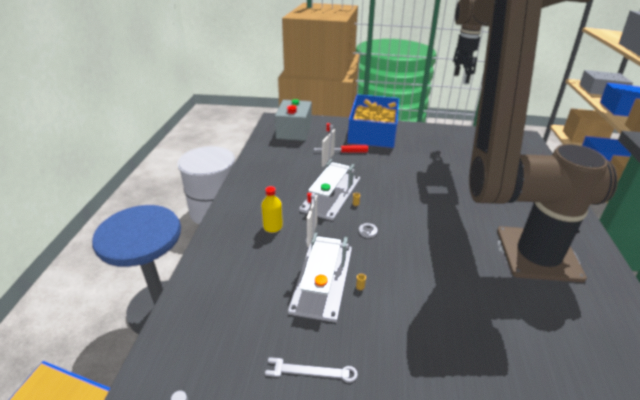

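The top view shows the green pad at (363,210) and the orange pad at (242,217). The red tabs are at about (428,205) and (288,199), on the far side of the boards. The pads are on the stands' +y (left) end. Next I'll locate these points and find where the wrist camera sits.

Run:
```python
from h import *
np.set_printoptions(precision=4,suppress=True)
c=load('top')
hsv=cv2.cvtColor(c['img'],cv2.COLOR_RGB2HSV)
def cen(m,box):
    x0,y0,x1,y1=box;k=np.zeros_like(m);k[y0:y1,x0:x1]=m[y0:y1,x0:x1];v,u=np.nonzero(k);return u.mean(),v.mean(),len(u)
S=hsv[...,1]>110
for n,b,lo,hi,z in[('gpad',(350,200,376,222),45,85,.084),('opad',(232,208,252,228),5,22,.084)]:
    u,v,k=cen(S&(hsv[...,0]>=lo)&(hsv[...,0]<=hi),b);print(n,u,v,k,pt(c,u,v,z),pt(c,u,v))
red=S&((hsv[...,0]<5)|(hsv[...,0]>172))
for n,b in[('gtab',(415,195,440,215)),('otab',(278,190,298,208))]:
    u,v,k=cen(red,b);print(n,u,v,k,pt(c,u,v,.19))
for n,uv in dict(g=[(356,189),(345,215),(427,212),(417,245)],o=[(235,197),(232,236),(311,201),(308,240)]).items():
    for a in uv: print(n,a,pt(c,*a,.012))
for n,u,v,z in[('sl_a',374,242,.034),('sl_b',265,248,.034),('die',332,254,.026),('bottle',330,162,.13)]: print(n,pt(c,u,v,z))
w=grab('wrist');cv2.imwrite('pics/w0.png',w['img'][:,:,::-1]);print(w['T_tool_cam'],w['vfov'],w['D'])
```

```text
gpad 363.35714285714283 210.32142857142858 56 [ 0.597  -0.1247  0.084 ] [ 0.5971 -0.1248  0.0832]
opad 242.0 217.3125 64 [0.5671 0.2359 0.084 ] [0.5671 0.2359 0.0841]
gtab 427.6818181818182 202.63636363636363 22 [ 0.6106 -0.2887  0.19  ]
otab 288.05882352941177 197.41176470588235 17 [0.6155 0.0912 0.19  ]
g (356, 189) [ 0.6727 -0.1077  0.012 ]
g (345, 215) [ 0.5888 -0.0741  0.012 ]
g (427, 212) [ 0.6047 -0.3329  0.012 ]
g (417, 245) [ 0.5002 -0.3007  0.012 ]
o (235, 197) [0.6375 0.2765 0.012 ]
o (232, 236) [0.5137 0.2793 0.012 ]
o (311, 201) [0.6307 0.0345 0.012 ]
o (308, 240) [0.5073 0.0403 0.012 ]
sl_a [ 0.5055 -0.1635  0.034 ]
sl_b [0.4787 0.1707 0.034 ]
die [ 0.4657 -0.0355  0.026 ]
bottle [ 0.7309 -0.0215  0.13  ]
[[-0.0008  0.9619  0.2734  0.0687]
 [ 1.      0.0011 -0.0008 -0.0001]
 [-0.0011  0.2734 -0.9619 -0.1423]
 [ 0.      0.      0.      1.    ]] 61.25635023616689 [-0.0355  0.      0.      0.      0.    ]
```

View pics/w0.png

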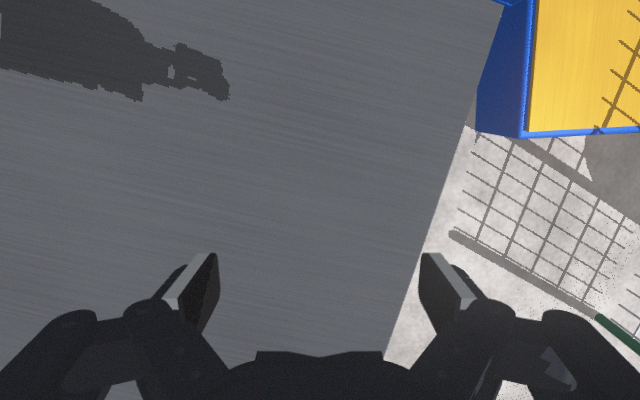

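Wrist camera: it sits 69 mm ahead of the TCP on tool +x, looking down and slightly back, with the fingers at (200,280) and (440,280). I'll move the TCP above the green tab and align tool x with the stand's x.

```bash
python3 -m pendant '[[[48,-22.9,-6.4,0,0,0],[48,-22.9,-6.4,0,0,0],[48,-22.9,-6.4,0,0,0],[48,-22.9,-6.4,0,0,0],[48,-22.9,-6.4,0,0,0],[48,-22.9,-6.4,0,0,0],[48,-22.9,-6.4,0,0,0],[48,-22.9,-6.4,0,0,0],[48,-22.9,-6.4,0,0,0],[48,-22.9,-6.4,0,0,0],[48,-22.9,-6.4,0,0,0]]]'
python3 -m pendant '[[[0,0,0,0,0,0.142],[0,0,0,0,0,0.142],[0,0,0,0,0,0.142],[0,0,0,0,0,0.14],[0,0,0,0,0,0],[0,0,0,0,0,0]]]'
python3 - <<'E'
from h import *
w=grab('wrist');cv2.imwrite('pics/w1.png',w['img'][:,:,::-1])
E
```

```text
clock: 1.52
eef_pos: [0.6128, -0.2879, 0.3015]
tool_rot: [0.993, 0.117, -0.0, -0.0]
wrist_force: [0.0, -0.4, -0.1]
gripper_width: 0.0854
clock: 2.28
eef_pos: [0.6116, -0.2892, 0.3014]
tool_rot: [0.986, -0.164, -0.0, -0.0]
wrist_force: [-0.3, 1.0, 0.7]
gripper_width: 0.0852
```

View pics/w1.png

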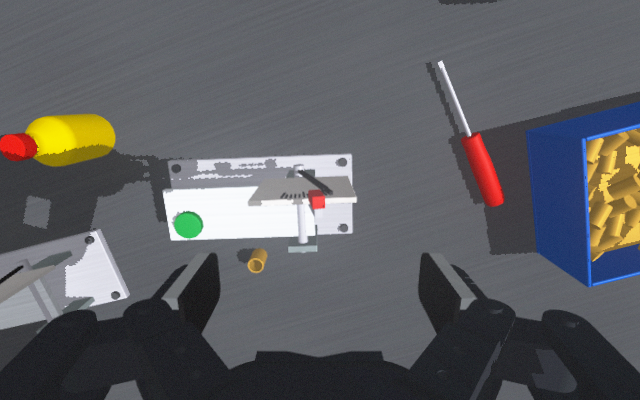

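The wrist picture shows the green stand: pad at (188,224), red tab at about (317,200), and the needle running from about (300,170) to (332,195). I'll enlarge it.

Run:
```python
from h import *
w=load('wrist');k=w['img'][150:230,240:360,::-1];cv2.imwrite('pics/w1c.png',cv2.resize(k,None,fx=6,fy=6,interpolation=cv2.INTER_CUBIC))
```

```text
(no output)
```

View pics/w1c.png

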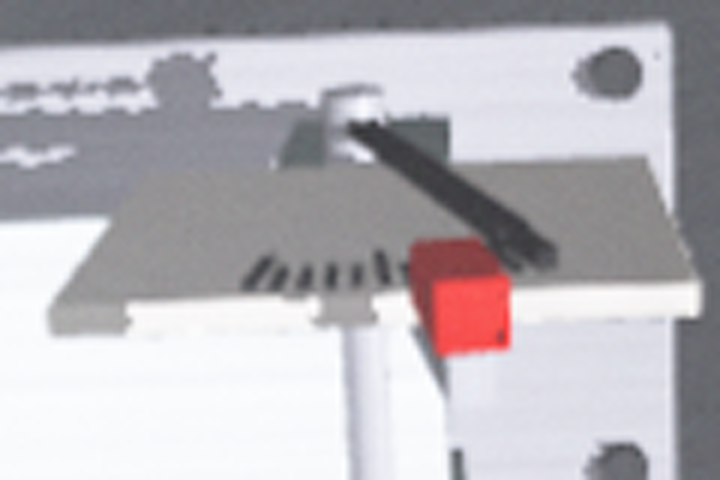

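The crop shows the needle from the axle end at crop (350,125) to its tip at about (547,255). The tab's front face has its bottom edge from (412,240) to (482,238) and its top edge from (430,285) to (510,280).

```bash
cat > tab.py <<'E'
from h import *
np.set_printoptions(precision=4,suppress=True)
def analyse(w,pad,yaw,off,pix,s=6):
    yh=np.array([-np.sin(yaw),np.cos(yaw),0]);xh=np.array([np.cos(yaw),np.sin(yaw),0])
    o=np.array([pad[0],pad[1],0])-.075*yh
    A,c0=pose(w)
    out={}
    for n,(x,y,xp) in pix.items():
        u=(x+.5)/s-.5+off[0];v=(y+.5)/s-.5+off[1]
        p=pt(w,u,v);q=np.array([(p-o)@xh,(p-o)@yh,p[2]])
        d=A@ray(w,u,v);t=(xp-(c0-o)@xh)/(d@xh);r=c0+t*d-o;r=np.array([r@xh,r@yh,r[2]])
        print(n,'depth',q,'ang',np.arctan2(q[1]+.055,q[2]-.07),'| plane',r,'ang',np.arctan2(r[1]+.055,r[2]-.07),'rad',np.hypot(r[1]+.055,r[2]-.07))
    return o
E
python3 - <<'E'
from tab import *
w=load('wrist')
hsv=cv2.cvtColor(w['img'],cv2.COLOR_RGB2HSV);m=(hsv[...,0]>45)&(hsv[...,0]<85)&(hsv[...,1]>110);m[:,:160]=0;m[:,215:]=0
v,u=np.nonzero(m);pad=pt(w,u.mean(),v.mean(),.084);print('pad',pad,pt(w,u.mean(),v.mean()),len(u))
C={n:pt(w,*a,.012) for n,a in dict(r1=(352,154),r2=(352.5,234),l1=(168,161)).items()}
C2=C['r2']-C['r1'];print(C,'yaw from right edge',np.degrees(np.arctan2(C['r1'][1]-C['r2'][1],C['r1'][0]-C['r2'][0])),'from far edge',np.degrees(np.arctan2(*(-(C['l1']-C['r1'])[:2])))+180)
yaw=-np.arctan2((C['l1']-C['r1'])[0],(C['l1']-C['r1'])[1]);print(np.degrees(yaw))
for y in(yaw,np.arctan2(C['r1'][1]-C['r2'][1],C['r1'][0]-C['r2'][0])):
  analyse(w,pad,y,(240,150),dict(tip=(545,255,.05),root=(358,128,.05),tb1=(414,242,.05),tb2=(482,240,.05),tt1=(431,285,.05),tt2=(509,281,.05)))
E
```

```text
pad [ 0.5999 -0.1285  0.084 ] [ 0.5997 -0.1281  0.0833] 579
{'r1': array([ 0.6034, -0.3321,  0.012 ]), 'r2': array([ 0.4984, -0.2998,  0.012 ]), 'l1': array([ 0.6726, -0.1042,  0.012 ])} yaw from right edge -17.07800579402779 from far edge 16.888833826103564
-16.888833826103586
tip depth [ 0.0557 -0.0853  0.1741] ang -0.28322997350890833 | plane [ 0.05   -0.0859  0.1523] ang -0.3592510648704814 rad 0.0878830077694341
root depth [ 0.0555 -0.0542  0.0764] ang 0.12093460379341696 | plane [ 0.05   -0.0524  0.0482] ang 3.0234935172230184 rad 0.021997433280152648
tb1 depth [ 0.049  -0.066   0.1376] ang -0.16076969277125452 | plane [ 0.05   -0.0661  0.1416] ang -0.15399609362588634 rad 0.07246551893330427
tb2 depth [ 0.053  -0.0766  0.1535] ang -0.253322134999658 | plane [ 0.05   -0.0766  0.1419] ang -0.29165140614837043 rad 0.07503916305600032
tt1 depth [ 0.0593 -0.0703  0.2002] ang -0.11677845257145328 | plane [ 0.05   -0.0692  0.1667] ang -0.1460085975183034 rad 0.09777794470330639
tt2 depth [ 0.0506 -0.0803  0.1681] ang -0.2523163203644455 | plane [ 0.05   -0.0803  0.1661] ang -0.257526
[... 190 characters left out ...]
[ 0.0559 -0.054   0.0764] ang 0.1493016498866103 | plane [ 0.05   -0.0521  0.046 ] ang 3.021566239481402 rad 0.024186207351712733
tb1 depth [ 0.0494 -0.0658  0.1376] ang -0.15842592558152513 | plane [ 0.05   -0.0659  0.1398] ang -0.15468012383761492 rad 0.07061594560826695
tb2 depth [ 0.0535 -0.0765  0.1535] ang -0.25135020868441876 | plane [ 0.05   -0.0764  0.1399] ang -0.29713530401100363 rad 0.07310333092018192
tt1 depth [ 0.0597 -0.0701  0.2002] ang -0.11528999890142895 | plane [ 0.05  -0.069  0.165] ang -0.14636575239385513 rad 0.09604470652495874
tt2 depth [ 0.0511 -0.0801  0.1681] ang -0.2507118957061238 | plane [ 0.05   -0.0802  0.1642] ang -0.2609071758264535 rad 0.09752020573531649
```

Run:
```python
from tab import *
w=load('wrist');pad=[.5999,-.1285]
for xp in(.057,.0595,.062):
  analyse(w,pad,np.radians(-17),(240,150),dict(tip=(545,255,.0557),tb1=(414,242,xp),tb2=(482,240,xp),tt1=(431,285,xp),tt2=(509,281,xp),bm=(448,241,xp),tm=(470,283,xp)))
```

```text
tip depth [ 0.056  -0.0852  0.1741] ang -0.282257709393498 | plane [ 0.0557 -0.0852  0.1729] ang -0.28579006781077504 rad 0.10720945949085532
tb1 depth [ 0.0492 -0.0659  0.1376] ang -0.1593763809877557 | plane [ 0.057  -0.067   0.1682] ang -0.12200618274796653 rad 0.09895029066401019
tb2 depth [ 0.0532 -0.0765  0.1535] ang -0.2521511210141305 | plane [ 0.057  -0.0766  0.1684] ang -0.21595020021571062 rad 0.10072045475294823
tt1 depth [ 0.0595 -0.0702  0.2002] ang -0.1158953551937569 | plane [ 0.057  -0.0699  0.1911] ang -0.1222370583441375 rad 0.1220216323669757
tt2 depth [ 0.0508 -0.0802  0.1681] ang -0.25136307404799313 | plane [ 0.057  -0.08    0.1904] ang -0.2045314636310624 rad 0.12300153825182403
bm depth [ 0.0496 -0.0712  0.1393] ang -0.22968212688600337 | plane [ 0.057  -0.0718  0.1683] ang -0.1694151831134959 rad 0.0997259756201853
tm depth [ 0.0598 -0.075   0.2008] ang -0.15195025062278394 | plane [ 0.057  -0.0749  0.1908] ang -0.16350464917395247 rad 0.12240745460740964
tip depth [ 0.056  -0.0852  0.1741] ang -0.282257709393498 | plane [ 0.0557 -0.0852  0.1729] ang -0.2857
[... 1186 characters left out ...]
h [ 0.0532 -0.0765  0.1535] ang -0.2521511210141305 | plane [ 0.062  -0.0767  0.1881] ang -0.18141549049877514 rad 0.1200483923701259
tt1 depth [ 0.0595 -0.0702  0.2002] ang -0.1158953551937569 | plane [ 0.062  -0.0704  0.2092] ang -0.11044983528073081 rad 0.1400355168128429
tt2 depth [ 0.0508 -0.0802  0.1681] ang -0.25136307404799313 | plane [ 0.062  -0.0798  0.2086] ang -0.1772296096697965 rad 0.14076189035269
bm depth [ 0.0496 -0.0712  0.1393] ang -0.22968212688600337 | plane [ 0.062  -0.0722  0.188 ] ang -0.14501468133989348 rad 0.11925315193439547
tm depth [ 0.0598 -0.075   0.2008] ang -0.15195025062278394 | plane [ 0.062  -0.0751  0.2089] ang -0.14389022930115083 rad 0.1403201418231647
```

The green tab reads about −0.153 rad and the needle about −0.285 rad, which should be −0.30. So the tab setting is ≈ 0.14 rad. I'll shut the fingers, move over the green pad, tilt the tool by 0.14 rad and descend to just above it.

```bash
python3 -m pendant '[[[-21.7,-49.9,0,0,0,0],[-21.7,-49.9,0,0,0,0],[-21.7,-49.9,0,0,0,-0.033],[0,0,0,-0.14,0,0],[0,-4.9,34.6,0,0,0],[0,-4.9,34.6,0,0,0],[0,-4.9,34.6,0,0,0],[0,-4.9,34.6,0,0,0],[0,-4.9,34.6,0,0,0],[0,0,0,0,0,0],[0,0,0,0,0,0]]]' 0 20
python3 - <<'E'
from h import *
c=grab('side');k=c['img'][100:260,250:400,::-1];cv2.imwrite('pics/s1.png',cv2.resize(k,None,fx=4,fy=4,interpolation=cv2.INTER_CUBIC));print(get_obs()['wrist_force'])
E
```

```text
clock: 3.7
eef_pos: [0.5999, -0.1267, 0.1286]
tool_rot: [0.986, -0.148, -0.009, 0.069]
wrist_force: [-0.0, -0.8, 0.8]
gripper_width: -0.0001
[ 0.41092338 -0.40981928  0.52243444]
```

View pics/s1.png

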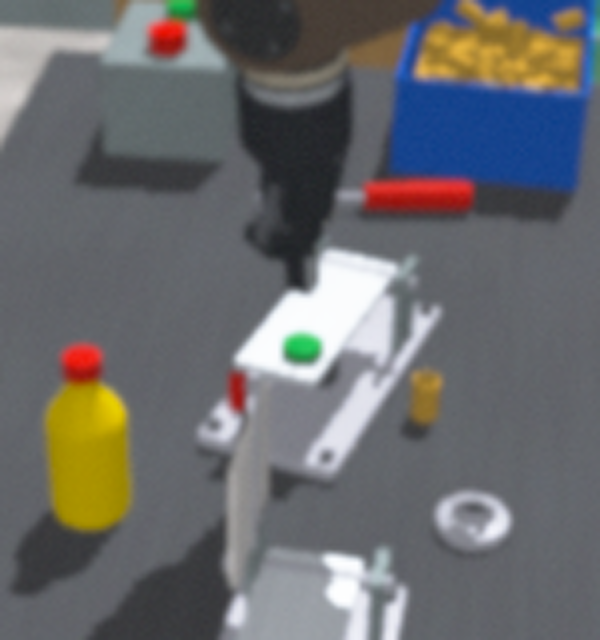

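The side view shows the fingertips at crop (300,285), above the green pad at (302,345). I'll check the alignment numerically.

Run:
```python
from h import *
c=load('side');print(pt(c,325,169.5),pt(c,325.5,186.5),pt(c,325.5,186.5,.084),pt(c,325,171.5,.1286))
```

```text
[ 0.59854741 -0.10987065  0.14494362] [ 0.59697202 -0.12048935  0.08099126] [ 0.59655898 -0.11606291  0.084     ] [ 0.59991892 -0.12552967  0.1286    ]
```

```bash
python3 -m pendant '[[[-2.5,-3,12,0,0,0],[0,-1.7,12,0,0,0],[0,-1.4,10,0,0,0],[0,-0.7,5,0,0,0],[0,0,0,0,0,0],[0,0,0,0,0,0]]]'
python3 -m pendant '[[[0,-0.3,2,0,0,0],[0,-0.3,2,0,0,0],[0,0,0,0,0,0]]]'
python3 -m pendant '[[[0,-0.3,2,0,0,0],[0,-0.3,2,0,0,0],[0,0,0,0,0,0]]]'
python3 - <<'E'
from h import *
print(get_obs()['eef_pos'],get_obs()['wrist_force'])
E
```

```text
clock: 4.5
eef_pos: [0.5973, -0.1246, 0.0878]
tool_rot: [0.986, -0.149, -0.01, 0.069]
wrist_force: [0.7, -0.7, 0.3]
gripper_width: 0.0003
clock: 4.88
eef_pos: [0.5974, -0.1244, 0.0839]
tool_rot: [0.986, -0.149, -0.01, 0.069]
wrist_force: [0.3, -0.6, 1.9]
gripper_width: 0.0003
clock: 5.25
eef_pos: [0.5975, -0.1242, 0.0795]
tool_rot: [0.986, -0.149, -0.01, 0.069]
wrist_force: [1.3, 1.6, 2.7]
gripper_width: 0.0001
[ 0.59749451 -0.12416292  0.07951739] [1.25708568 1.57509808 2.6531182 ]
```

Contact came at z ≈ 0.084, as expected. I'll go down to about 0.069, then check the tilt from camera depth.

```bash
python3 -m pendant '[[[0,-0.3,2.2,0,0,0],[0,-0.3,2.2,0,0,0],[0,-0.3,2.2,0,0,0],[0,-0.3,2.2,0,0,0],[0,-0.2,1.5,0,0,0],[0,0,0,0,0,0]]]'
python3 - <<'E'
from h import *
np.set_printoptions(precision=4,suppress=True)
print(get_obs()['eef_pos'],get_obs()['wrist_force'])
yaw=np.radians(-17);yh=np.array([-np.sin(yaw),np.cos(yaw),0]);xh=np.array([np.cos(yaw),np.sin(yaw),0]);o=np.array([.5975,-.1250,0])-.075*yh
for n in('top','side'):
    c=grab(n);A,c0=pose(c);P=[]
    for v in range(100,260):
        for u in range(250,460):
            d=c['z_map'][v,u]
            if d>0:P.append(c0+d*(A@ray(c,u,v)))
    P=np.array(P)-o;x,y,z=P@xh,P@yh,P[:,2]
    m=(abs(x)<.03)&(y>-.03)&(y<.1)&(z>.03)&(z<.095)
    b=[(i,round(float(np.median(z[m&(abs(y-i)<.008)])),4),int((m&(abs(y-i)<.008)).sum())) for i in np.arange(-.03,.1,.015)]
    print(n,b)
c=load('top');k=c['img'][170:260,330:450,::-1];k2=load('side')['img'][100:220,250:400,::-1]
cv2.imwrite('pics/p1.png',np.hstack([cv2.resize(k,(480,360),interpolation=2),cv2.resize(k2,(300,360))]) if 0 else cv2.resize(k,(720,540),interpolation=cv2.INTER_CUBIC))
E
```

```text
clock: 6.0
eef_pos: [0.5973, -0.1243, 0.069]
tool_rot: [0.986, -0.149, -0.01, 0.069]
wrist_force: [1.6, 4.4, 5.1]
gripper_width: 0.0001
[ 0.5973 -0.1243  0.069 ] [1.5857 4.3982 5.0988]
top [(np.float64(-0.03), 0.0692, 45), (np.float64(-0.015), 0.0683, 91), (np.float64(0.0), 0.0667, 92), (np.float64(0.015), 0.0648, 66), (np.float64(0.03), 0.0625, 5), (np.float64(0.045), nan, 0), (np.float64(0.06), nan, 0), (np.float64(0.075), nan, 0), (np.float64(0.09), nan, 0)]
side [(np.float64(-0.03), 0.0695, 14), (np.float64(-0.015), 0.0682, 46), (np.float64(0.0), 0.0671, 38), (np.float64(0.015), 0.0642, 40), (np.float64(0.03), 0.0627, 33), (np.float64(0.045), 0.0609, 27), (np.float64(0.06), 0.0595, 25), (np.float64(0.075), 0.064, 55), (np.float64(0.09), 0.0621, 129)]
  return _methods._mean(a, axis=axis, dtype=dtype,
  ret = ret.dtype.type(ret / rcount)
```

View pics/p1.png

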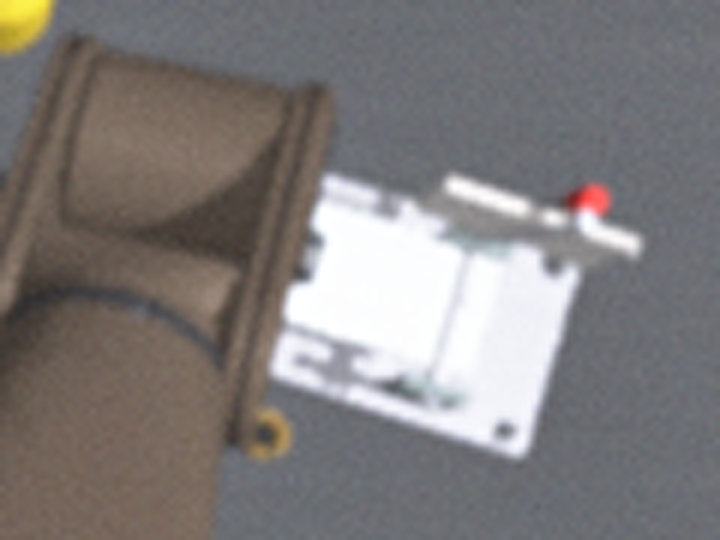

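The plate slope from depth is about 0.11 rad, and the kinematics (0.115) and force (≈4.8 N) agree. I'll go another 3 mm to ≈0.14 rad, hold 1.25 s, check, and release.

```bash
python3 -m pendant '[[[0,-0.2,1.6,0,0,0],[0,-0.2,1.6,0,0,0],[0,0,0,0,0,0],[0,0,0,0,0,0],[0,0,0,0,0,0],[0,0,0,0,0,0],[0,0,0,0,0,0],[0,0,0,0,0,0],[0,0,0,0,0,0],[0,0,0,0,0,0],[0,0,0,0,0,0],[0,0,0,0,0,0]]]'
cat > slope.py <<'E'
from h import *
def slope(n,pad,yawd):
    yaw=np.radians(yawd);yh=np.array([-np.sin(yaw),np.cos(yaw),0]);xh=np.array([np.cos(yaw),np.sin(yaw),0]);o=np.array([pad[0],pad[1],0])-.075*yh
    c=grab(n);A,c0=pose(c);P=np.array([c0+c['z_map'][v,u]*(A@ray(c,u,v)) for v in range(100,320) for u in range(220,460) if c['z_map'][v,u]>0])-o
    x,y,z=P@xh,P@yh,P[:,2];m=(abs(x)<.03)&(y>-.035)&(y<.055)&(z>.03)&(z<.085)
    r=np.polyfit(y[m],z[m],1)
    for _ in range(5):
        k=m&(abs(z-np.polyval(r,y))<.003);r=np.polyfit(y[k],z[k],1)
    print(n,'tilt',-np.arctan(r[0]),'z at hinge',np.polyval(r,-.055),k.sum())
E
python3 -c "
from slope import *
slope('side',(.5975,-.125),-17);slope('top',(.5975,-.125),-17)"
```

```text
clock: 7.6
eef_pos: [0.5972, -0.1244, 0.0659]
tool_rot: [0.986, -0.149, -0.01, 0.069]
wrist_force: [2.6, 3.8, 5.5]
gripper_width: -0.0002
side tilt 0.1405143313827717 z at hinge 0.07269050106328137 181
top tilt 0.12204459250698065 z at hinge 0.07255296765890387 242
```

The tilt reads 0.12 to 0.14 rad and held for over a second. I'll release, check, and go to the orange tab.

```bash
python3 -m pendant '[[[0,1.4,-10,0,0,0],[0,2.8,-20,0,0,0],[0,5,-35,0,0,0],[0,0,0,0,0,0],[0,0,0,0,0,0],[0,0,0,0,0,0]]]'
python3 -c "
from slope import *
slope('side',(.5975,-.125),-17)"
python3 -m pendant '[[[0,7,-56,0,0,0],[0,7,-56,0,0,0],[0,7,-56,0,0,0],[0,0,0,0.14,0,0],[-11.4,-52.9,0,0,0,0],[-11.4,-52.9,0,0,0,0],[-11.4,-52.9,0,0,0,0],[-11.4,-52.9,0,0,0,0],[0,0,0,0,0,-0.131],[0,0,0,0,0,-0.131],[0,0,0,0,0,0],[0,0,0,0,0,0]]]' 100
python3 - <<'E'
from h import *
w=grab('wrist');k=w['img'][130:250,170:370,::-1];cv2.imwrite('pics/w2c.png',cv2.resize(k,None,fx=4,fy=4,interpolation=cv2.INTER_CUBIC))
E
```

```text
clock: 8.45
eef_pos: [0.5956, -0.1243, 0.1297]
tool_rot: [0.986, -0.149, -0.012, 0.069]
wrist_force: [-0.3, 0.7, -0.4]
gripper_width: 0.0001
side tilt 0.004173059043346586 z at hinge 0.07314236600013072 241
clock: 10.0
eef_pos: [0.6164, 0.0935, 0.3]
tool_rot: [1.0, -0.02, -0.001, 0.0]
wrist_force: [0.1, -0.7, 0.2]
gripper_width: 0.0858
```

View pics/w2c.png

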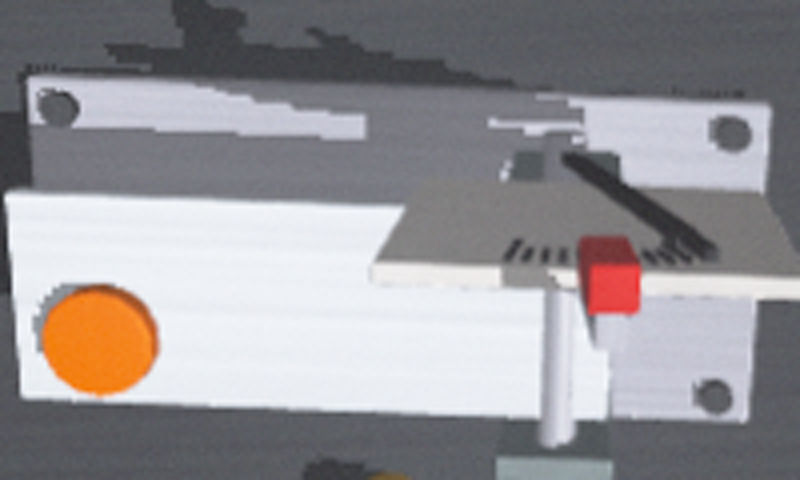

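Green is back up at 0.004 rad. The orange crop shows the pad at (99,339), the needle tip at (710,250), the tab's front-face bottom edge from (580,239) to (628,237) and top edge from (588,266) to (640,264), and the base corners at (770,103), (748,420) and (27,75).

Run:
```python
from tab import *
w=load('wrist');f=lambda x,y:((x+.5)/4-.5+170,(y+.5)/4-.5+130)
pad=pt(w,*f(99,339),.084);print('pad',pad,pt(w,*f(99,339)))
a,b,l=[pt(w,*f(*q),.012) for q in((770,103),(748,420),(27,75))]
y1=-np.arctan2((l-a)[0],(l-a)[1]);y2=np.arctan2((a-b)[1],(a-b)[0]);print(np.degrees([y1,y2]),np.linalg.norm(l-a),np.linalg.norm(a-b),(l+b)/2)
for y in(y1,y2):
  for xp in(.058,.0595,.061):
    analyse(w,pad,y,(170,130),dict(tip=(710,250,.0557),bm=(604,238,xp),tm=(614,265,xp)),4)
```

```text
pad [0.571  0.2347 0.084 ] [0.5709 0.2348 0.0838]
[-4.556  -4.2542] 0.23762660026041196 0.10870129944088396 [0.5737 0.1599 0.012 ]
tip depth [ 0.056  -0.0856  0.1748] ang -0.2841164368527772 | plane [ 0.0557 -0.0857  0.1738] ang -0.28758489836528606 rad 0.10823198352596644
bm depth [ 0.0597 -0.0637  0.183 ] ang -0.07661217638640198 | plane [ 0.058  -0.0638  0.1762] ang -0.08258789372313802 rad 0.10656844580837511
tm depth [ 0.0592 -0.0654  0.2009] ang -0.07949401735842816 | plane [ 0.058  -0.0655  0.1966] ang -0.08304774789995699 rad 0.12707490343757688
tip depth [ 0.056  -0.0856  0.1748] ang -0.2841164368527772 | plane [ 0.0557 -0.0857  0.1738] ang -0.28758489836528606 rad 0.10823198352596644
bm depth [ 0.0597 -0.0637  0.183 ] ang -0.07661217638640198 | plane [ 0.0595 -0.0637  0.1821] ang -0.07734483174603665 rad 0.11246912204436715
tm depth [ 0.0592 -0.0654  0.2009] ang -0.07949401735842816 | plane [ 0.0595 -0.0654  0.2021] ang -0.0785692177683162 rad 0.13251814963143713
tip depth [ 0.056  -0.0856  0.1748] ang -0.2841164368527772 | plane [ 0.0557 -0.0857  0.1738] ang -0.28758489836
[... 893 characters left out ...]
h [ 0.059 -0.064  0.183] ang -0.07936207797529057 | plane [ 0.0595 -0.064   0.185 ] ang -0.07770940842084868 rad 0.1153703842045068
tm depth [ 0.0584 -0.0657  0.2009] ang -0.08184452254142349 | plane [ 0.0595 -0.0656  0.2048] ang -0.07881785472859978 rad 0.13522906998673476
tip depth [ 0.0551 -0.0859  0.1748] ang -0.28668693043741555 | plane [ 0.0557 -0.0857  0.177 ] ang -0.27905981421605275 rad 0.11135546042132619
bm depth [ 0.059 -0.064  0.183] ang -0.07936207797529057 | plane [ 0.061  -0.0639  0.1909] ang -0.07315083139814828 rad 0.12127218312816897
tm depth [ 0.0584 -0.0657  0.2009] ang -0.08184452254142349 | plane [ 0.061  -0.0655  0.2103] ang -0.0748205267051039 rad 0.14067259445428562
```

The orange tab setting is ≈ 0.21 rad, by the same needle-referenced measure. I'll shut the fingers, go over the orange pad, tilt 0.21 rad and descend.

```bash
python3 -m pendant '[[[-17.7,-46.7,0,0,0,0],[-17.7,-46.7,0,0,0,0],[-17.7,-46.7,0,0,0,0.026],[0,0,0,-0.105,0,0],[0,0,0,-0.105,0,0],[0,-7,32.6,0,0,0],[0,-7,32.6,0,0,0],[0,-7,32.6,0,0,0],[0,-7,32.6,0,0,0],[0,-7,32.6,0,0,0],[0,0,0,0,0,0],[0,0,0,0,0,0]]]' 0 20
python3 - <<'E'
from h import *
c=grab('side');k=c['img'][180:330,260:400,::-1];cv2.imwrite('pics/s2.png',cv2.resize(k,None,fx=4,fy=4,interpolation=cv2.INTER_CUBIC))
E
```

```text
clock: 11.55
eef_pos: [0.5696, 0.236, 0.1354]
tool_rot: [0.994, -0.032, -0.002, 0.105]
wrist_force: [0.5, 0.3, 0.9]
gripper_width: 0.0001
```

View pics/s2.png

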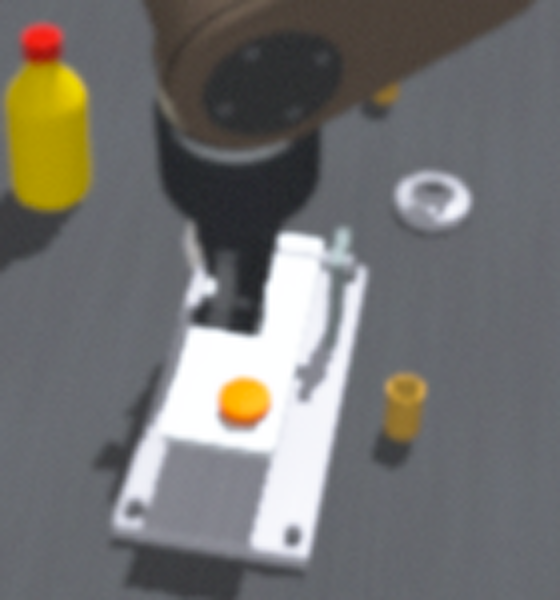

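The side view shows the fingertips around crop (226,330) and the orange pad at (245,398). I'll check this numerically.

Run:
```python
from h import *
c=load('side')
print('pad',pt(c,321,279.5,.084),pt(c,321,279.5),'tip at z.1354',pt(c,260+226/4,180+330/4,.1354), pt(c,260+240/4,180+318/4))
```

```text
pad [0.56786931 0.24175715 0.084     ] [0.56820199 0.23846717 0.08043514] tip at z.1354 [0.57790887 0.24300199 0.1354    ] [0.56341747 0.31152027 0.21246291]
```

The kinematic TCP is over the pad; the dark strip on the left is shadow. I'll descend to contact.

```bash
python3 -m pendant '[[[0,-3.1,14.7,0,0,0],[0,-3.1,14.7,0,0,0],[0,-2.5,11.7,0,0,0],[0,-1,4.9,0,0,0],[0,0,0,0,0,0],[0,0,0,0,0,0]]]'
python3 -m pendant '[[[0,-0.4,2,0,0,0],[0,-0.4,2,0,0,0],[0,-0.4,2,0,0,0],[0,-0.4,2,0,0,0],[0,-0.4,2,0,0,0],[0,0,0,0,0,0]]]'
python3 -m pendant '[[[0,-0.4,2,0,0,0],[0,-0.4,2,0,0,0],[0,-0.4,2,0,0,0],[0,-0.4,2,0,0,0],[0,-0.4,2,0,0,0],[0,0,0,0,0,0]]]'
python3 -c "
from slope import *
slope('side',(.569,.2355),-3.5);slope('top',(.569,.2355),-3.5)"
```

```text
clock: 12.35
eef_pos: [0.5691, 0.236, 0.0874]
tool_rot: [0.994, -0.031, -0.003, 0.105]
wrist_force: [-0.3, 0.0, 0.4]
gripper_width: 0.0
clock: 13.1
eef_pos: [0.5691, 0.2361, 0.077]
tool_rot: [0.994, -0.031, -0.003, 0.104]
wrist_force: [0.5, 3.3, 2.8]
gripper_width: 0.0
clock: 13.85
eef_pos: [0.569, 0.2358, 0.0666]
tool_rot: [0.994, -0.031, -0.003, 0.105]
wrist_force: [1.2, 4.3, 4.9]
gripper_width: 0.0003
side tilt 0.12226513668244782 z at hinge 0.07139730204235364 139
top tilt 0.12301364453248298 z at hinge 0.0725600630381955 403
```

```bash
python3 -m pendant '[[[0,-0.4,1.8,0,0,0],[0,-0.4,1.8,0,0,0],[0,-0.4,1.8,0,0,0],[0,-0.4,1.8,0,0,0],[0,0,0,0,0,0],[0,0,0,0,0,0]]]'
python3 - <<'E'
from slope import *
slope('side',(.569,.2355),-3.5);slope('top',(.569,.2355),-3.5)
k=load('top')['img'][170:260,220:340,::-1];cv2.imwrite('pics/p2.png',cv2.resize(k,(720,540),interpolation=cv2.INTER_CUBIC))
E
```

```text
clock: 14.7
eef_pos: [0.569, 0.2355, 0.0596]
tool_rot: [0.994, -0.031, -0.003, 0.105]
wrist_force: [0.4, 4.0, 5.7]
gripper_width: 0.0001
side tilt 0.20835227727369807 z at hinge 0.07448927227475916 125
top tilt 0.18442952617597194 z at hinge 0.07326140376644452 423
```

View pics/p2.png

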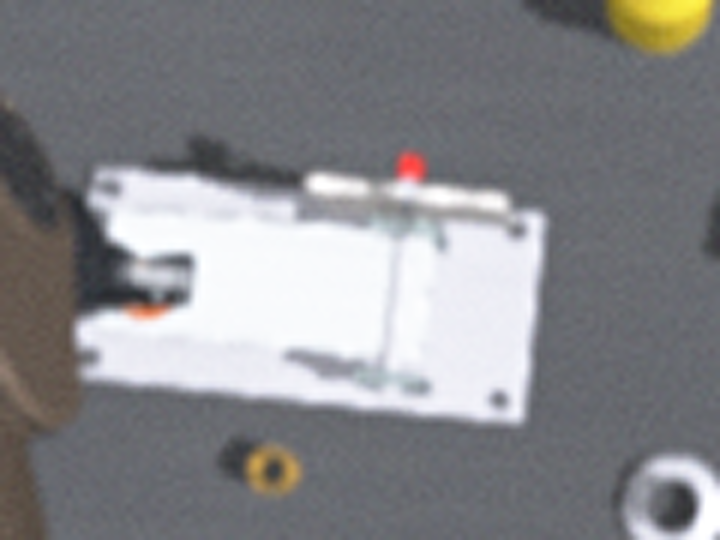

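The top view shows the fingers on the orange pad at (150,300) and the needle hidden under the tab at (410,165). The tilt is about 0.19 rad, so I'll go 1.7 mm further, hold, and release.

```bash
python3 -m pendant '[[[0,-0.4,1.7,0,0,0],[0,0,0,0,0,0],[0,0,0,0,0,0],[0,0,0,0,0,0],[0,0,0,0,0,0],[0,0,0,0,0,0],[0,0,0,0,0,0],[0,0,0,0,0,0],[0,0,0,0,0,0],[0,0,0,0,0,0],[0,0,0,0,0,0]]]'
python3 -c "
from slope import *
slope('side',(.569,.2355),-3.5);slope('top',(.569,.2355),-3.5)"
```

```text
clock: 16.18
eef_pos: [0.569, 0.2353, 0.058]
tool_rot: [0.994, -0.031, -0.003, 0.105]
wrist_force: [1.0, 2.8, 6.0]
gripper_width: -0.0001
side tilt 0.2053188509565496 z at hinge 0.07308547915847532 123
top tilt 0.21064698522757977 z at hinge 0.07405721636719237 410
```

```bash
python3 -m pendant '[[[0,2.1,-10,0,0,0],[0,4.2,-20,0,0,0],[0,8.4,-40,0,0,0],[0,10.5,-50,0,0,0],[0,10.5,-50,0,0,0],[0,0,0,0,0,0],[0,0,0,0,0,0],[0,0,0,0,0,0],[0,0,0,0,0,0],[0,0,0,0,0,0]]]'
python3 - <<'E'
from slope import *
slope('side',(.569,.2355),-3.5);slope('side',(.5975,-.125),-17);c=grab('top')
hsv=cv2.cvtColor(c['img'],cv2.COLOR_RGB2HSV);red=(hsv[...,1]>110)&((hsv[...,0]<5)|(hsv[...,0]>172))
for x0,y0,x1,y1 in((415,195,440,215),(278,190,298,208)):
    v,u=np.nonzero(red[y0:y1,x0:x1]);print('tab px',u.mean()+x0,v.mean()+y0)
cv2.imwrite('pics/end.png',c['img'][:,:,::-1])
E
```

```text
clock: 17.52
eef_pos: [0.5683, 0.236, 0.2301]
tool_rot: [0.994, -0.031, -0.004, 0.105]
wrist_force: [0.2, 0.7, 0.5]
gripper_width: -0.0003
side tilt 0.004805979183173695 z at hinge 0.07295366508003394 609
side tilt 0.126906342141022 z at hinge 0.07552722210422352 7
tab px 427.7142857142857 202.57142857142858
tab px 288.3125 197.3125
```

View pics/end.png

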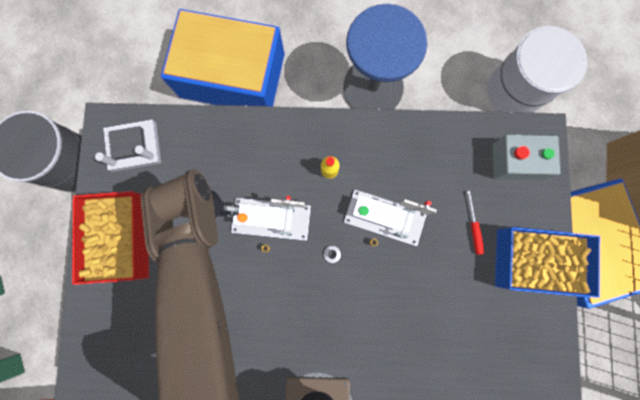

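The final top view shows the tabs and loose items where they were; the arm hides the spanner. The side reading of the green plate has only 7 pixels because the arm is in the way, so I'll recheck it from the top and hand in.

```bash
python3 -c "
from slope import *
slope('top',(.5975,-.125),-17);slope('top',(.569,.2355),-3.5)
print(hand_in())"
```

```text
top tilt 0.009568241812305728 z at hinge 0.07379151200328168 409
top tilt 0.006270723415556895 z at hinge 0.07359134504671797 450
the job is handed in; nothing more can be done
None
```

I pressed both pads to their red tabs, held each for over a second, let both spring back up, and handed the job in at about 17.7 s of the 56 s. I never saw the needle standing at the tab during a hold. The match rests on plate tilt against tab settings read from wrist pictures before each press.

| | Tab setting (measured) | Plate tilt in the hold (camera depth) | Hold time |
|---|---|---|---|
| Green | about 0.14 rad | 0.14 (side), 0.12 (top) | about 1.3 s |
| Orange | about 0.21 rad | 0.205 (side), 0.21 (top) | about 1.3 s |

- **Agreement:** the depth of the press and the force on the fingers (5.5 to 6 N) fitted these tilts. The two cameras differed by up to 0.025 rad, inside the roughly 0.05 rad tolerance.
- **Final state:** both plates read under 0.01 rad from the top camera, so they are back up. The red tabs sit within half a pixel (about 1.5 mm) of where they started. The loose items look unmoved, and the hand is clear above the orange stand.
- **Checks that failed or were missed:** a last side-camera reading of the green plate gave 0.127 rad. I discarded it because the arm hid all but 7 pixels of the plate. The arm also hid the spanner in the last picture, though no move came near it.

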